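Draw the pin tray out from under the spring cover

TASK

The grey tray of pins sits under the spring-closing clear cover of the blue pick station. Push the cover up by its orange lip, hold it open with the hand while you reach in behind it, and slide the tray straight out along the plate, without lifting or tipping it, until it rests in the yellow-marked area on the front of the plate, wholly clear of the cover. Then let the cover close fully and take the hand away; leave the white bottle alone.

Things in the scene. Friction and masses are not known exactly. Their poses are not given: they have to be found in the camera images.
- station: Fixed white plate, 270x184 mm, 4 mm thick, low blue walls on its rear part. Origin on the bench, z up; -x points out of the open front. In mm: plate x -180 to 90, y +-92; side walls x -25 to 85, y +-(82 to 87), top z 50; rear wall x 80 to 85, same height. Yellow corner marks on the bare front of the plate bound x -172 to -66, y +-70. Front faces roughly world +y. Tray stacks 235 mm tall stand between it and the robot.
- cover (a joint): Clear cover sheet, orange edges, 178 mm wide, 3 mm thick, hinged at the rear wall (hinge line at station x 85, z 56 mm, parallel to y). 0 = closed and level; grows to 1.7 rad as the front edge swings up and back. A spring always closes it and it falls shut when let go; holding it open at the lip takes 1 to 2 N, square to the sheet.
- cover_lip (a point): Middle of the cover's free front edge, a rounded orange bar 8 mm thick, 178 mm long along y, 130 mm from the hinge line. Closed it is at station x -45, z 56 mm; its underside is 48 mm above the plate and it stands 20 mm in front of the side walls' ends.
- apron (a point): Middle of the yellow-marked area on the bare front of the plate, on its upper surface (z 4 mm), at station x -119 mm, y 0.
- tray: Loose open dark-grey tray with pins drawn on its floor, 55 mm (x) by 86 mm (y), 16 mm high, walls and floor 2 mm, 0.06 to 0.14 kg, nothing solid inside. Origin at the middle of its underside (walls at x -29 and +26, y +-43 mm). Starts flat on the plate between the side walls under the closed cover, x axis within 0.2 rad of the station's.
- flux_bottle: Bystander: loose white dispensing bottle with red needle cap, 44 mm wide, 140 mm high; origin under its centre.

How it is judged:
On the way, in this order (a step that is already met when the one before it is completed fails the run):
1. the cover is pushed open by at least 0.5 rad while the tray is still under it (value of joint cover above 0.5 rad and x of tray in the frame of station above -0.03 m), for 0.2 s.
2. the tray lies clear in front of the cover's lip (x of tray in the frame of station below -0.08 m), for 0.2 s.
At the end, for the whole second after the job is handed in: The tray lies flat and at rest on the front of the plate with its centre 80 to 160 mm in front of the station's origin and within 60 mm of its middle line, and the cover is closed (under 0.06 rad) (x of tray in the frame of station between -0.16 and -0.08 m and y of tray in the frame of station between -0.06 and 0.06 m and z of tray in the frame of station below 0.01 m and angle between tray's own z axis and vertical below 0.1 rad and linear speed of tray below 0.02 m/s and value of joint cover below 0.06 rad); the robot touches nothing.
It fails at once if the tray is lifted more than 25 mm off the plate (z of tray in the frame of station above 0.029 m).
It fails at once if the tray is tipped by more than 0.4 rad (angle between tray's own z axis and vertical above 0.4 rad).
It fails at once if the bottle is moved by more than 30 mm or knocked over (distance of flux_bottle from where it was at the start of the episode above 0.03 m or angle between flux_bottle's own z axis and vertical above 0.5 rad).
It also fails if it takes over 53 s, if anything falls off the work surface, if the arm or the gripper's body presses on something with over 40 N, if the wrist force passes 120 N, or if a joint passes its speed limit or range.

ROBOT

A 6-joint arm with a two-finger parallel gripper is mounted at the origin on the work surface; the furniture and walls round the work are solid. World frame = base frame: x ahead of the robot, y to its left, z up, the work surface at z = 0. Lengths are in m, angles in rad, forces in N, time in s.
With the tool pointing down it reaches from about 0.275 to 0.85 m from the base axis. Payload 5.2 kg.
Tool frame: the origin (TCP) lies between the finger pads; the fingertips stand ahead of it and the grasp point (between the pads) lies 3 mm ahead of it (manip.tips_ahead is the z of the fingertips in the tool frame, in m); z points along the fingers, y is the line along which they close (so a half turn about z gives the same grasp; the last joint's range is limited). The gripper opens to 85 mm and grips with 20 to 120 N. Pads are 22 mm wide; open, the fingers measure 114 mm over their backs; the gripper's body (76 mm by 85 mm) begins 54 mm behind the grasp point. The pads swing forward as they close: fully open they stand 13 mm farther back than shut.
Start: joints at [1.049, 0.259, 1.535, -0, 1.348, -0.203], TCP at [0.172, 0.522, 0.253] pointing down, gripper open.
Joint ranges: [-3.14, 3.14], [-0.91, 2.08], [0.19, 2.58], [-1.22, 4.36], [0.22, 2.71], [-3.12, 3.12]. Speed limits (rad/s): [2.57, 2.57, 3.14, 3.14, 3.14, 3.14].

INTERFACE

Orientations are given as a unit quaternion [w, x, y, z].
In Python, from station import manip, viewer, job_done gives the robot as it stands.
- The arm moves only by the tool send_rows, never from a script. Its argument "steps" is text: rows parted by semicolons, each of 4 numbers parted by spaces: the shift along the tool's x, y, z in mm, then the turn about the tool's z in rad. A call has 1 to 8 rows; each row shifts and turns the commanded pose from where the row before left it, along the tool's axes as they then stand; what a row does not reach is not made up. A row lasts 1/10 s, in which the tool goes at most 50 mm and 8.59 degrees, less where a joint would pass 70% of its speed; a pose out of reach is approached as far as the arm can. A call with a gripper value outside its range is refused whole. "gripper" is the closure in counts, from 0 (fully open) to 255 (shut), set as the call begins (left out, the last holds). The fingers move at their own pace and stop on an object; the grip force is fixed at half the most. Time passes only in rows, so rows that do not move let the fingers close. It gives the time, the measured TCP pose, the force, the opening and the grip force at its end, in the units of the state.
- manip.sense(): the state, without advancing time (a new reading comes with each control period).
- viewer.read_camera(name): name is "scene" or "top"; returns a dict with "frame" (480x640x3 uint8, blue, green, red), "depth" (480x640 float32, m along the optical axis (not along the pixel's ray), 0 where there is no reading), "K" (3x3 intrinsics, pixels), "eye" and "rotation" of the camera in the world. Camera axes: x right, y down, z forward; pixel columns grow to the right and rows downward; lengths in m; the calibration is good to about 2 mm. A picture is of the moment at which its call begins.
- job_done(): hands the job in; it is judged then, once.
The state is a dict: "time_s": time; "joints": joint angles; "qvel": joint speeds; "tau": joint torques, N m; "tcp_pos": TCP position; "tcp_rot": TCP orientation; "ft_force": force on the tool from outside, world axes, zero at the start; "ft_torque": the same for the moment, N m; "width": finger opening in m; "gripper_force": force on a finger pad.
Only numpy, scipy, OpenCV 4.12 (cv2) and the standard library are available. Lean on these libraries where they do the work, as an engineer would, in place of code of your own. Each camera call takes 0.05 s, during which the arm holds its last target. There are 200 camera calls.

## Working session

There is one attempt and no reset: what is moved stays moved. The work goes in short steps, Python scripts to look and compute and a tool call to move; the robot and the scene stay as the last step left them, time stands still between calls to the robot, and variables do not carry over. Pictures are saved under pics/ and viewed, at most 13 in all, crops included, and the job is handed in when it is done.

Besides the shell and the picture viewer there is one more tool, called after "Call:" as a command line: name --argument value ..., lists and objects as JSON in quotes. send_rows: Moves the arm, as the interface text tells. Its arguments: {"type":"object","properties":{"steps":{"type":"string"},"gripper":{"type":"number"}},"required":["steps"]}

```bash
ls; mkdir -p pics; python3 - <<'E'
from station import manip, viewer
import cv2,numpy as np
s=manip.sense();print({k:np.round(v,3).tolist() for k,v in s.items()},manip.tips_ahead)
for n in("scene","top"):
    c=viewer.read_camera(n);cv2.imwrite(f"pics/{n}0.png",c["frame"]);np.savez(f"{n}0.npz",**c)
    print(n,c["K"].tolist(),np.round(c["eye"],3),np.round(c["rotation"],3).tolist())
E
```

```text
pics
{'time_s': 0.0, 'joints': [1.049, 0.259, 1.536, -0.0, 1.348, -0.203], 'qvel': [-0.0, -0.001, 0.002, -0.001, 0.001, 0.001], 'tau': [-0.002, -44.605, -29.056, -0.001, 0.012, 0.0], 'tcp_pos': [0.172, 0.522, 0.252], 'tcp_rot': [-0.0, 0.159, 0.987, -0.001], 'ft_force': [0.539, -0.683, 0.553], 'ft_torque': [0.054, 0.003, -0.002], 'gripper_force': 0.0, 'width': 0.085} 0.022
scene [[584.6290531503261, 0.0, 316.0568182104835], [0.0, 584.6290531503261, 233.04534903680636], [0.0, 0.0, 1.0]] [0.446 0.826 0.548] [0.015, -0.05, 0.844, -0.535]
top [[522.9651212092142, 0.0, 334.29426752406084], [0.0, 522.9651212092142, 233.1057280320322], [0.0, 0.0, 1.0]] [ 0.393 -0.172  1.093] [-0.037, 0.713, -0.698, 0.054]
```

View pics/scene0.png

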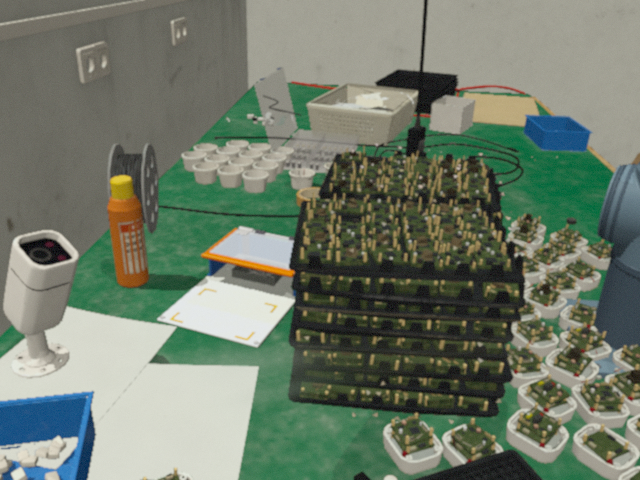

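View pics/top0.png

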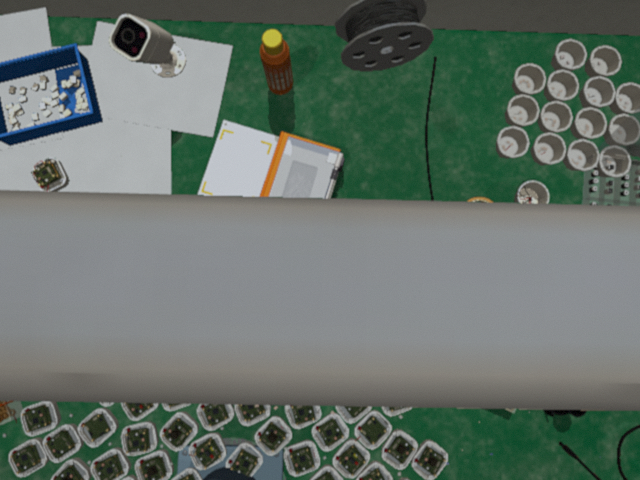

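The scene view shows the station at about (235,285), with the orange lip at (200-295, 250-272) and the black stacks to its right. The top view shows the plate at (235,160) and the lip at (272,165), with an overhead duct hiding part of them.

```bash
cat > h.py <<'E'
import numpy as np,cv2
from scipy.spatial.transform import Rotation as R
def rot(q): return R.from_quat(np.asarray(q),scalar_first=True).as_matrix()
def ray(c,u,v):
    d=np.linalg.inv(c["K"])@np.array([u,v,1.]); return rot(c["rotation"])@d
def onplane(c,u,v,z):
    d=ray(c,u,v); return c["eye"]+d*(z-c["eye"][2])/d[2]
def proj(c,p):
    q=c["K"]@(rot(c["rotation"]).T@(np.asarray(p)-c["eye"])); return q[:2]/q[2]
def cloud(c):
    v,u=np.mgrid[:480,:640]; d=c["depth"]
    r=np.stack([u,v,np.ones_like(u)],-1)@np.linalg.inv(c["K"]).T
    return (r*d[...,None])@rot(c["rotation"]).T+c["eye"]
E
python3 - <<'E'
from h import *
T=dict(np.load("top0.npz"));S=dict(np.load("scene0.npz"))
for n,c in(("top",T),("scene",S)):
    P=cloud(c);h=cv2.cvtColor(c["frame"],cv2.COLOR_BGR2HSV)
    print(n,"fwd",rot(c["rotation"])[:,2].round(3))
    for col,lo,hi,z in(("orange",(5,150,120),(18,255,255),.056),("yellow",(20,80,120),(32,255,255),.004)):
        m=cv2.inRange(h,lo,hi)
        k,l,st,ce=cv2.connectedComponentsWithStats(m)
        for i in range(1,k):
            if st[i,4]>12:
                u,v=ce[i]; q=P[l==i]; q=q[(c["depth"]>0)[l==i]]
                print(col,st[i],ce[i].round(1),onplane(c,u,v,z).round(3),np.median(q,0).round(3) if len(q) else None)
    # key pixels
P=cloud(T)
for u,v in((320,250),(320,300),(320,390),(320,205),(100,250)): print("duct",u,v,P[v,u].round(3))
P=cloud(S)
for u,v in((400,240),(300,270),(505,270),(330,190),(490,170),(330,160),(490,160),(300,390),(500,405),(40,290),(40,250),(130,240),(120,185)): print("S",u,v,P[v,u].round(3))
E
```

```text
top fwd [ 0.129 -0.022 -0.991]
orange [261 131  79  66 579] [281. 160.] [ 0.675 -0.083  0.056] [ 0.681 -0.074  0.059]
yellow [262  29  20  19 298] [271.7  37.8] [ 0.965 -0.049  0.004] [ 0.862 -0.07   0.2  ]
yellow [220 129  13  10  31] [224.4 132.6] [0.747 0.044 0.004] [0.749 0.047 0.005]
yellow [261 141  11  13  35] [267.4 145.7] [ 0.72  -0.049  0.004] [ 0.722 -0.051  0.004]
yellow [202 182  10  13  34] [205.1 189. ] [0.623 0.079 0.004] [0.619 0.081 0.004]
scene fwd [ 0.079 -0.9   -0.428]
orange [321  86  12   3  16] [326.6  87.1] [ 0.636 -1.628  0.056] [ 0.654 -1.871  0.006]
orange [ 108  196   37   91 1711] [124.1 237.7] [ 0.894 -0.131  0.056] [ 0.855 -0.046  0.112]
orange [201 228  94  49 578] [245.2 261.6] [ 0.649 -0.071  0.056] [ 0.652 -0.063  0.058]
yellow [ 465   94   87   32 1568] [503.1 109. ] [-0.091 -1.617  0.004] [-0.085 -1.625  0.005]
yellow [588 148  26  24  63] [600.8 159.7] [-0.269 -0.982  0.004] [-0.286 -1.026 -0.009]
yellow [411 154   5   8  24] [413.2 157.8] [ 0.309 -0.894  0.004] [ 0.365 -0.177  0.227]
yellow [432 157   6  15  35] [434.6 164. ] [ 0.249 -0.845  0.
[... 14812 characters left out ...]
3 0.004] [0.3   0.307 0.027]
yellow [174 468   3   7  13] [175.3 471.5] [0.643 0.349 0.004] [0.631 0.38  0.039]
duct 320 250 [ 0.393 -0.172  1.093]
duct 320 300 [ 0.393 -0.172  1.093]
duct 320 390 [ 0.393 -0.172  1.093]
duct 320 205 [ 0.402 -0.171  1.042]
duct 100 250 [ 0.393 -0.172  1.093]
S 400 240 [0.397 0.128 0.214]
S 300 270 [0.516 0.226 0.213]
S 505 270 [0.276 0.202 0.22 ]
S 330 190 [ 0.501 -0.027  0.218]
S 490 170 [ 0.23  -0.183  0.214]
S 330 160 [ 0.551 -0.748  0.03 ]
S 490 160 [ 0.074 -0.929 -0.   ]
S 300 390 [0.517 0.198 0.01 ]
S 500 405 [ 0.243  0.18  -0.   ]
S 40 290 [0.851 0.219 0.153]
S 40 250 [0.863 0.184 0.191]
S 130 240 [ 0.845 -0.047  0.095]
S 120 185 [ 0.852 -0.049  0.195]
```

```bash
python3 - <<'E'
import cv2
a=cv2.imread("pics/scene0.png")[210:360,140:320];b=cv2.imread("pics/top0.png")[100:215,180:360]
a=cv2.resize(a,None,fx=4,fy=4,interpolation=2)[:, :720];cv2.imwrite("pics/cs.png",a)
cv2.imwrite("pics/ct.png",cv2.resize(b,None,fx=4,fy=4,interpolation=2))
E
```

```text
(no output)
```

View pics/ct.png

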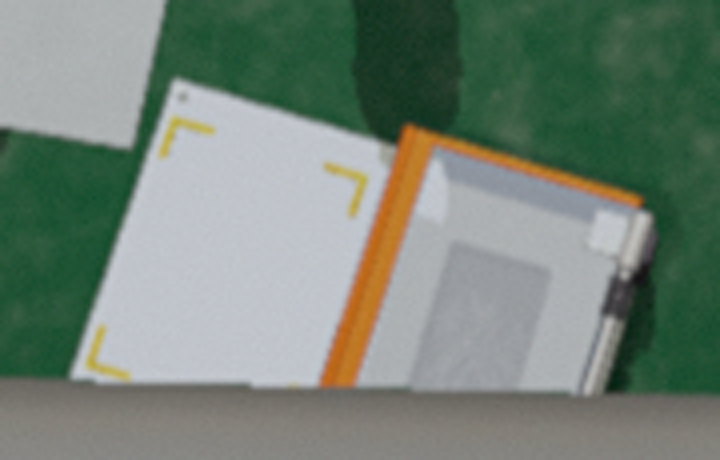

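View pics/cs.png

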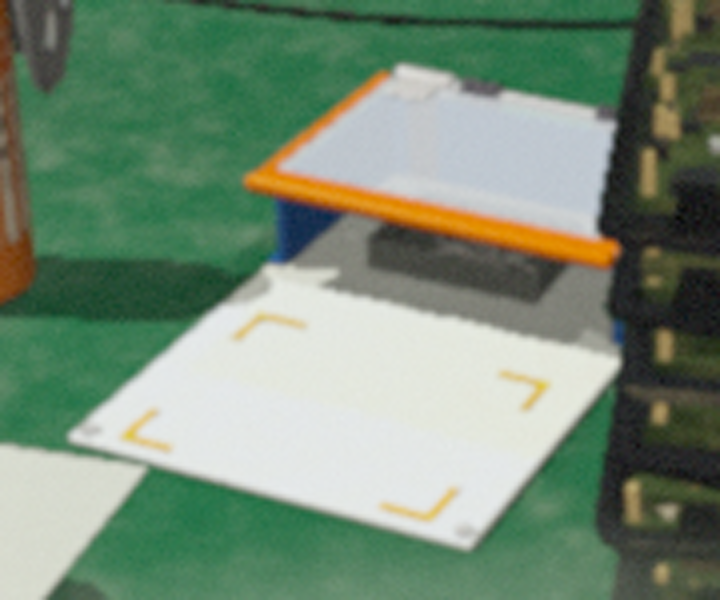

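The crops show the four yellow marks, both lip ends in the scene view, and the dark tray under the cover at about (250-270, 270-285). The white bottle isn't visible, so it may be behind the stack. Next I fit the station pose.

```bash
cat >> h.py <<'E'
def st2w(p): # station->world, p Nx3 ; uses st.npy
    x,y,a=np.load("st.npy"); p=np.atleast_2d(p); M=R.from_euler("z",a).as_matrix(); return p@M.T+[x,y,0]
def w2st(p):
    x,y,a=np.load("st.npy"); p=np.atleast_2d(p); M=R.from_euler("z",a).as_matrix(); return (p-[x,y,0])@M
E
python3 - <<'E'
from h import *
from scipy.optimize import least_squares
T=dict(np.load("top0.npz"));S=dict(np.load("scene0.npz"))
sc=lambda x,y:(140+x/4,210+y/4); tc=lambda x,y:(180+x/4,100+y/4)
obs=[(S,*sc(122,433),(-172,70,4)),(S,*sc(430,518),(-172,-70,4)),(S,*sc(255,318),(-66,70,4)),(S,*sc(548,380),(-66,-70,4)),
(S,*sc(72,437),(-180,92,4)),(S,*sc(470,548),(-180,-92,4)),(S,*sc(247,181),(-45,89,56)),(S,*sc(618,252),(-45,-89,56)),
(T,*tc(171,119),(-172,70,4)),(T,*tc(365,176),(-66,70,4)),(T,*tc(90,366),(-172,-70,4)),(T,*tc(175,78),(-180,92,4)),(T,*tc(408,125),(-45,89,60))]
def f(v,full=0):
    M=R.from_euler("z",v[2]).as_matrix()
    e=[]
    for c,u,w,p in obs:
        q=M@np.array(p)/1000+[v[0],v[1],0]; e+=list(onplane(c,u,w,p[2]/1000)[:2]-q[:2])
    return np.array(e)
r=least_squares(f,[.65,-.1,-1.6],loss="soft_l1",f_scale=.003);print(r.x,(f(r.x).reshape(-1,2)*1000).round(1).tolist())
np.save("st.npy",r.x)
# tray: top view corners, scene floor corners
for c,u,w,z in((T,*tc(455,242),.02),(T,*tc(550,268),.02),(T,*tc(413,385),.02),(T,*tc(520,385),.02),(S,*sc(370,262),.004),(S,*sc(537,301),.004),(S,*sc(372,232),.02)):
    print("tray",(w2st(onplane(c,u,w,z))*1000).round(0))
print("lip",st2w([[-.045,0,.056],[-.045,.089,.056],[-.045,-.089,.056],[-.119,0,.004],[.085,0,.056]]).round(3))
# stack & everything near station in station frame: points z>0.06
P=np.concatenate([cloud(T)[T["depth"]>0],cloud(S)[S["depth"]>0]])
q=w2st(P)*1000; k=(abs(q[:,0])<350)&(abs(q[:,1])<350)&(q[:,2]>90)&(q[:,2]<900)
H,_,_=np.histogram2d(q[k,0],q[k,1],bins=[np.arange(-350,351,50)]*2)
print("rows x -350.., cols y -350..");print(H.astype(int))
E
```

```text
[ 0.63585168 -0.10095883 -1.842445  ] [[0.8, -1.2], [-1.1, 1.5], [0.5, 4.2], [-2.1, -1.4], [-3.5, 2.6], [-1.1, 4.8], [-2.7, -1.9], [-4.7, -9.9], [3.4, 1.9], [3.3, -0.8], [2.4, 0.3], [2.9, -0.9], [1.0, -2.2]]
tray [[-7. 49. 20.]]
tray [[45. 50. 20.]]
tray [[ -5. -30.  20.]]
tray [[ 48. -14.  20.]]
tray [[-5. 47.  4.]]
tray [[ -6. -39.   4.]]
tray [[-4. 46. 20.]]
lip [[ 0.648 -0.058  0.056]
 [ 0.734 -0.081  0.056]
 [ 0.562 -0.034  0.056]
 [ 0.668  0.014  0.004]
 [ 0.613 -0.183  0.056]]
rows x -350.., cols y -350..
[[   0    0    0    0    0    0    0    0   87 2847 1193   20    0    0]
 [  45 1819 3668  839    0    0    0    0    0   56  163    0    0    0]
 [4425 2810 1015  563    0    0    0    0    0    0    0    0    0    0]
 [ 658  600  593  562   14    0    0    0    0    0    0    0    0    0]
 [ 631  519  450  517  113    0    0    0    0    0  861  614    0    0]
 [ 467  509  489  328   76    0    0    0    0    0 1177  476    0    0]
 [ 409  416  422  479  121    0    0    0    0    0    0    0    0    6]
 [ 387  378  324  280  188    0    0    0    0    0    0    0  446  881]
 [ 346  262  304  282  165    0    0    0    0    0    0    0 1101 1117]
 [ 252  302  275  135  292   15    0    0    0    0    0    0  131 1058]
 [ 240  178  196   81   53   11    0    0    0    0    0    0    0  557]
 [  43   25    0    0    0    0    0    0    0    0    0    0    0    0]
 [   0    0    0    0    0    0    0    0    0    0    0    0    0    0]
 [   0    0    0    0    0    0    0    0    0    0    0    0    0    0]]
```

```bash
cat >> h.py <<'E'
def delta(s,target): # target station mm (x,y,z) -> tool shift mm, turn
    M=rot(s["tcp_rot"]); p=st2w(np.array(target)/1000)[0]
    a=np.load("st.npy")[2]; y=np.arctan2(M[1,1],M[0,1]); d=(a+np.pi-y+np.pi)%(2*np.pi)-np.pi
    return (M.T@(p-s["tcp_pos"])*1000).round(1),-d.round(3)
E
python3 - <<'E'
from h import *; from station import manip
s=manip.sense();print((w2st(s["tcp_pos"])*1000).round(1)); print(delta(s,(-150,6,380)))
E
```

```text
[[-475.6 -613.8  252.6]]
(array([-634.5, -296.2, -127.2]), np.float64(-0.047))
```

Call:
send_rows --steps "0 0 -45 -0.049;0 0 -45 0;0 0 -35 0" --gripper 0

```text
time_s: 0.4
tcp_pos: [0.1723, 0.5223, 0.3804]
tcp_rot: [0.0, 0.134, 0.991, 0.0]
ft_force: [0.3, 1.0, 0.1]
width: 0.0861
gripper_force: 0.0
```

Call:
send_rows --steps "-38 -20 0 0;-38 -20 0 0;-38 -20 0 0;-38 -20 0 0;-38 -20 0 0;-38 -20 0 0;-38 -20 0 0;-38 -20 0 0"

```text
time_s: 1.2
tcp_pos: [0.4236, 0.2856, 0.378]
tcp_rot: [-0.0, 0.134, 0.991, -0.0]
ft_force: [0.4, -0.1, 0.7]
width: 0.0853
gripper_force: 0.0
```

Call:
send_rows --steps "-38 -20 0 0;-38 -20 0 0;-38 -20 0 0;-38 -20 0 0;-38 -20 0 0;-38 -20 0 0;-38 -20 0 0;-38 -20 0 0"

```text
time_s: 2.0
tcp_pos: [0.674, 0.0505, 0.3776]
tcp_rot: [-0.001, 0.135, 0.991, 0.0]
ft_force: [0.6, -0.0, 0.5]
width: 0.0854
gripper_force: 0.0
```

```bash
python3 - <<'E'
from h import *; from station import manip,viewer
s=manip.sense();print((w2st(s["tcp_pos"])*1000).round(1)); print(delta(s,(-150,6,100)),s["joints"].round(3))
E
```

```text
[[-156.1   -3.9  377.6]]
(array([-10.2,  -6.1, 277.6]), np.float64(0.002)) [-0.09   0.46   0.949  0.     1.734 -1.391]
```

Call:
send_rows --steps "-10 0 45 0;0 0 45 0;0 0 45 0;0 0 45 0;0 0 40 0;0 0 30 0;0 0 0 0"

```text
time_s: 2.7
tcp_pos: [0.6789, 0.0494, 0.122]
tcp_rot: [-0.006, 0.135, 0.991, -0.0]
ft_force: [-0.2, -0.7, 0.1]
width: 0.0854
gripper_force: 0.0
```

```bash
python3 - <<'E'
from h import *; from station import manip,viewer
s=manip.sense();print((w2st(s["tcp_pos"])*1000).round(1),s["joints"].round(3),s["ft_force"].round(1))
c=viewer.read_camera("scene");cv2.imwrite("pics/s1.png",c["frame"][60:420,80:560])
E
```

```text
[[-156.4    1.1  122. ]] [-0.091  0.596  1.344 -0.     1.214 -1.392] [-0.2 -0.7  0.1]
```

View pics/s1.png

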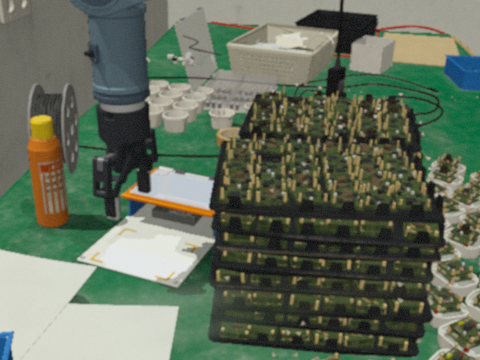

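The view shows the open gripper over the plate front at about crop (125,180), with its fingers in line with the station's x axis and the cover closed behind it. Next I go down and touch the lip with the back of the rear finger.

Call:
send_rows --steps "-4 0 35 0;0 -15 27 0;0 -15 0 0;0 -8 0 0;0 0 0 0"

```text
time_s: 3.25
tcp_pos: [0.6781, 0.0096, 0.0695]
tcp_rot: [0.002, 0.135, 0.991, -0.0]
ft_force: [0.0, 0.5, 0.6]
width: 0.0854
gripper_force: 0.0
```

Call:
send_rows --steps "0 -4 0 0;0 -4 0 0;0 -2 0 0;0 0 0 0"

```text
time_s: 3.65
tcp_pos: [0.6739, 0.0017, 0.0667]
tcp_rot: [0.0, 0.135, 0.991, -0.0]
ft_force: [0.1, -0.2, 0.4]
width: 0.0853
gripper_force: 0.0
```

Call:
send_rows --steps "0 0 8 0;0 -3 0 0;0 -3 0 0;0 -3 0 0;0 0 0 0"

```text
time_s: 4.15
tcp_pos: [0.6714, -0.0065, 0.0583]
tcp_rot: [-0.0, 0.135, 0.991, 0.001]
ft_force: [0.2, 2.4, -0.8]
width: 0.0854
gripper_force: 1.3
```

Call:
send_rows --steps "0 -4 0 0;0 0 0 0;0 -1 -5 0;0 0 0 0"

```text
time_s: 4.55
tcp_pos: [0.6712, -0.0071, 0.0641]
tcp_rot: [0.001, 0.134, 0.991, 0.003]
ft_force: [4.3, 15.9, -1.0]
width: 0.0852
gripper_force: 7.6
```

Call:
send_rows --steps "0 -1 -5 0;0 0 0 0;0 -1 -5 0;0 0 0 0"

```text
time_s: 4.95
tcp_pos: [0.6709, -0.0081, 0.0745]
tcp_rot: [0.001, 0.134, 0.991, 0.004]
ft_force: [4.8, 18.3, 1.4]
width: 0.0851
gripper_force: 9.2
```

```bash
cat >> h.py <<'E'
def look(name):
    from station import manip,viewer
    s=manip.sense();print((w2st(s["tcp_pos"])*1000).round(1),s["ft_force"].round(1),round(s["time_s"],2))
    c=viewer.read_camera("scene"); f=cv2.resize(c["frame"][180:360,130:330],None,fx=3,fy=3,interpolation=2); cv2.imwrite(f"pics/{name}.png",f)
    h=cv2.cvtColor(c["frame"],cv2.COLOR_BGR2HSV); m=cv2.inRange(h,(5,150,120),(18,255,255)); m[:,:152]=0; m[:,320:]=0; m[:150]=0
    v,u=np.nonzero(m)
    if len(u): i=u.argmin();j=u.argmax();print("orange left",u[i],v[i],"right",u[j],v[j],"n",len(u))
    # expected lip left/right-end for angles
    for t in (0,.1,.2,.4,.6,.8,1,1.2,1.4):
        p=st2w([[.085-.13*np.cos(t),y,.056+.13*np.sin(t)] for y in(.089,-.089)]);print(t,[proj(c,q).round(0).tolist() for q in p],end=" ")
E
python3 -c "
from h import *;look('s2')"
```

```text
[[-98.9   8.9  74.5]] [ 4.8 18.3  1.4] 4.95
orange left 223 250 right 301 200 n 269
0 [[200.0, 256.0], [291.0, 276.0]] 0.1 [[200.0, 249.0], [291.0, 269.0]] 0.2 [[200.0, 242.0], [292.0, 262.0]] 0.4 [[201.0, 228.0], [294.0, 247.0]] 0.6 [[204.0, 214.0], [297.0, 231.0]] 0.8 [[209.0, 200.0], [301.0, 217.0]] 1 [[214.0, 188.0], [306.0, 204.0]] 1.2 [[220.0, 178.0], [311.0, 193.0]] 1.4 [[227.0, 170.0], [316.0, 185.0]]
```

Call:
send_rows --steps "0 -1 -7 0;0 -1 -7 0;0 -2 -7 0;0 -2 -7 0;0 -3 -6 0;0 -3 -6 0;0 0 0 0"

```text
time_s: 5.7
tcp_pos: [0.6675, -0.0204, 0.1159]
tcp_rot: [0.002, 0.134, 0.991, 0.003]
ft_force: [1.9, 17.9, 6.9]
width: 0.0853
gripper_force: 9.5
```

```bash
python3 -c "
from h import *;look('s3')"
```

```text
[[-86.1   8.9 115.9]] [ 1.9 17.9  6.9] 5.7
orange left 214 225 right 298 199 n 203
0 [[200.0, 256.0], [291.0, 276.0]] 0.1 [[200.0, 249.0], [291.0, 269.0]] 0.2 [[200.0, 242.0], [292.0, 262.0]] 0.4 [[201.0, 228.0], [294.0, 247.0]] 0.6 [[204.0, 214.0], [297.0, 231.0]] 0.8 [[209.0, 200.0], [301.0, 217.0]] 1 [[214.0, 188.0], [306.0, 204.0]] 1.2 [[220.0, 178.0], [311.0, 193.0]] 1.4 [[227.0, 170.0], [316.0, 185.0]]
```

View pics/s3.png

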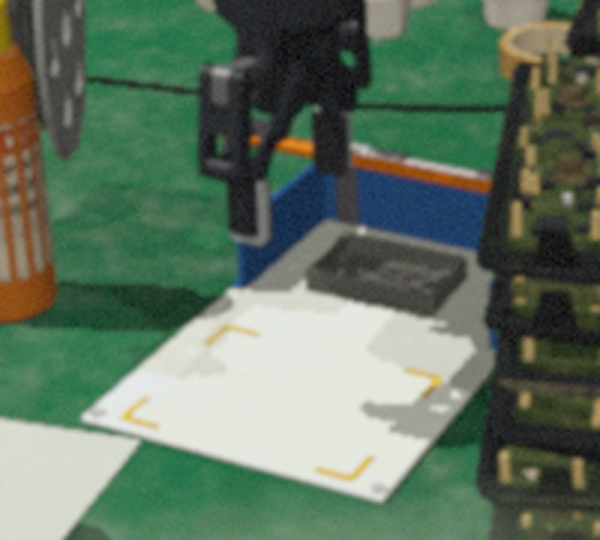

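The cover is open about 0.5 rad on the rear fingertip: the lip is at crop (250-490, 140-185) and the tray sits uncovered at (390,270). The wider finger link above the tip would catch the lip when I go down. I'll let go and redo the lift with the lip higher up, on that link.

Call:
send_rows --steps "0 20 0 0;0 25 0 0;0 10 30 0;0 0 30 0;0 0 15 0;0 0 5 0;0 0 0 0"

```text
time_s: 6.45
tcp_pos: [0.6808, 0.0273, 0.033]
tcp_rot: [-0.0, 0.135, 0.991, -0.0]
ft_force: [-0.3, 0.5, 0.6]
width: 0.0853
gripper_force: 0.0
```

Call:
send_rows --steps "0 0 5 0;0 0 0 0"

```text
time_s: 6.65
tcp_pos: [0.6815, 0.0274, 0.0291]
tcp_rot: [0.001, 0.135, 0.991, -0.0]
ft_force: [0.4, -0.0, 0.6]
width: 0.0851
gripper_force: 0.0
```

Call:
send_rows --steps "0 0 3 0;0 0 0 0;0 0 3 0;0 0 0 0"

```text
time_s: 7.05
tcp_pos: [0.6807, 0.0279, 0.022]
tcp_rot: [-0.0, 0.134, 0.991, -0.0]
ft_force: [0.3, 0.1, -0.2]
width: 0.0851
gripper_force: 0.0
```

Call:
send_rows --steps "0 0 3 0;0 0 0 0;0 0 3 0;0 0 0 0"

```text
time_s: 7.45
tcp_pos: [0.6807, 0.0279, 0.0158]
tcp_rot: [-0.0, 0.135, 0.991, 0.0]
ft_force: [0.0, -0.4, -0.3]
width: 0.0855
gripper_force: 0.0
```

Call:
send_rows --steps "0 -12 0 0;0 -8 0 0;0 -5 0 0;0 -4 0 0;0 0 0 0"

```text
time_s: 7.95
tcp_pos: [0.6771, 0.0098, 0.0191]
tcp_rot: [0.004, 0.134, 0.991, 0.007]
ft_force: [9.6, 35.8, 9.6]
width: 0.0855
gripper_force: 12.6
```

Call:
send_rows --steps "0 -3 0 0;0 -3 0 0;0 0 0 0"

```text
time_s: 8.25
tcp_pos: [0.6768, 0.0041, 0.0215]
tcp_rot: [0.006, 0.134, 0.991, 0.006]
ft_force: [8.1, 41.8, 18.5]
width: 0.0853
gripper_force: 17.9
```

Call:
send_rows --steps "0 10 0 0;0 10 0 0;0 5 -20 0;0 0 -20 0;0 0 0 0"

```text
time_s: 8.75
tcp_pos: [0.6802, 0.0173, 0.0593]
tcp_rot: [0.003, 0.135, 0.991, -0.0]
ft_force: [0.3, 0.2, 1.5]
width: 0.085
gripper_force: 0.0
```

```bash
python3 - <<'E'
from h import *; from station import manip,viewer
c=viewer.read_camera("scene");s=manip.sense();print((w2st(s["tcp_pos"])*1000).round(1),s["ft_force"].round(1))
cv2.imwrite("pics/s4.png",cv2.resize(c["frame"][130:330,130:330],None,fx=3,fy=3,interpolation=2))
P=cloud(c)[c["depth"]>0]; q=(P-s["tcp_pos"])@rot(s["tcp_rot"])*1000
k=(abs(q[:,0])<60)&(abs(q[:,1])<110)&(q[:,2]<12)&(q[:,2]>-220); q=q[k]
for z in range(8,-220,-8):
    w=q[(q[:,2]<=z)&(q[:,2]>z-8)]
    w2=w[abs(w[:,0])<14]
    if len(w2): print(z,len(w),"y max(front)",w2[:,1].max().round(0),np.percentile(w2[:,1],97).round(0),"x range",w[:,0].min().round(0),w[:,0].max().round(0), "ymin",w[:,1].min().round(0))
E
```

```text
[[-125.6   10.1   57.7]] [-0.4  0.1 -0. ]
8 294 y max(front) 55.0 52.0 x range -45.0 59.0 ymin -110.0
0 338 y max(front) 59.0 57.0 x range -42.0 60.0 ymin -110.0
-8 116 y max(front) 59.0 58.0 x range -11.0 13.0 ymin -51.0
-16 123 y max(front) 59.0 58.0 x range -10.0 13.0 ymin -49.0
-24 111 y max(front) 59.0 58.0 x range -10.0 13.0 ymin -52.0
-32 89 y max(front) 72.0 70.0 x range -6.0 15.0 ymin -72.0
-40 203 y max(front) 76.0 76.0 x range -12.0 15.0 ymin -74.0
-48 223 y max(front) 77.0 75.0 x range -11.0 19.0 ymin -72.0
-56 240 y max(front) 76.0 74.0 x range -12.0 20.0 ymin -72.0
-64 254 y max(front) 75.0 73.0 x range -11.0 20.0 ymin -68.0
-72 246 y max(front) 74.0 73.0 x range -12.0 21.0 ymin -70.0
-80 308 y max(front) 73.0 71.0 x range -12.0 22.0 ymin -68.0
-88 282 y max(front) 72.0 70.0 x range -11.0 22.0 ymin -67.0
-96 132 y max(front) 69.0 67.0 x range -11.0 14.0 ymin -61.0
-104 127 y max(front) 40.0 40.0 x range -21.0 39.0 ymin -6.0
-112 239 y max(front) 41.0 40.0 x range -29.0 39.0 ymin -15.0
-120 241 y max(front) 41.0 39.0 x range -28.0 40.0 ymin -18.0
-128 231 y max(front) 41.0 40.0 x range -26.0 39.0 ymin -9.0
-136 254 y max(front) 40.0 40.0 x range -29.0 39.0 ymin -11.0
-144 260 y max(front) 40.0 38.0 x range -29.0 40.0 ymin -16.0
-152 329 y max(front) 37.0 37.0 x range -35.0 39.0 ymin -29.0
-160 112 y max(front) 37.0 37.0 x range -16.0 38.0 ymin -12.0
-168 283 y max(front) 42.0 41.0 x range -32.0 42.0 ymin -21.0
-176 243 y max(front) 42.0 42.0 x range -29.0 42.0 ymin -14.0
-184 315 y max(front) 42.0 41.0 x range -34.0 41.0 ymin -21.0
-192 259 y max(front) 41.0 40.0 x range -27.0 40.0 ymin -10.0
-200 268 y max(front) 41.0 40.0 x range -31.0 41.0 ymin -11.0
-208 278 y max(front) 41.0 40.0 x range -29.0 40.0 ymin -13.0
-216 136 y max(front) 40.0 40.0 x range -26.0 39.0 ymin -12.0
```

View pics/s4.png

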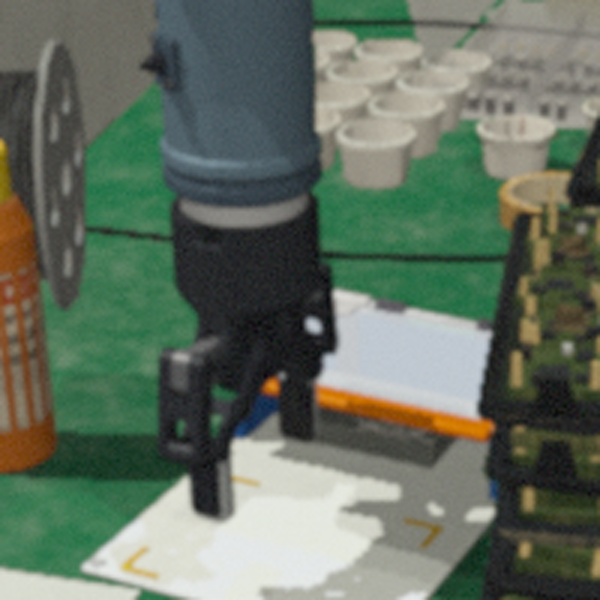

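The depth profile gives the finger shape: the tip's back is 57 mm out, and the wider link is 76 mm out from 36 to 98 mm above the TCP. I'll lift with the finger sides (hand turned a quarter turn), then turn back so the wide link sweeps under the lip.

Call:
send_rows --steps "0 25 0 0;0 0 0 0.14;0 0 0 0.14;0 0 0 0.14;0 0 0 0.14;0 0 0 0.14;0 0 0 0.14;0 0 0 0.14"

```text
time_s: 9.6
tcp_pos: [0.6839, 0.0416, 0.0545]
tcp_rot: [-0.001, 0.588, 0.809, -0.001]
ft_force: [-1.6, -0.7, 0.1]
width: 0.0851
gripper_force: 0.0
```

Call:
send_rows --steps "0 0 0 0.14;0 0 0 0.14;0 0 0 0.14;0 0 0 0.14;0 0 15 0.03;0 0 15 0;0 0 10 0;0 0 0 0"

```text
time_s: 10.4
tcp_pos: [0.684, 0.042, 0.0142]
tcp_rot: [-0.001, 0.795, 0.606, -0.001]
ft_force: [-0.3, 0.3, 0.3]
width: 0.0856
gripper_force: 0.0
```

```bash
python3 - <<'E'
from h import *; from station import manip
s=manip.sense();print((w2st(s["tcp_pos"])*1000).round(1),s["ft_force"].round(1),s["joints"].round(2));M=rot(s["tcp_rot"]);a=np.load("st.npy")[2]
print("tool x vs -station x",(np.arctan2(M[1,0],M[0,0])-a-np.pi))
E
```

```text
[[-150.6    8.    14.2]] [-0.3  0.3  0.3] [-0.1   0.71  1.42 -0.    1.01  0.17]
tool x vs -station x 0.003177939028733423
```

Call:
send_rows --steps "-30 0 0 0;-30 0 0 0;-15 0 0 0;-4 0 0 0;0 0 0 0"

```text
time_s: 10.9
tcp_pos: [0.6639, -0.0341, 0.0161]
tcp_rot: [-0.0, 0.796, 0.605, 0.0]
ft_force: [0.1, -0.2, 0.3]
width: 0.0852
gripper_force: 0.0
```

Call:
send_rows --steps "-4 0 0 0;-3 0 0 0;0 0 0 0"

```text
time_s: 11.2
tcp_pos: [0.6622, -0.0402, 0.0163]
tcp_rot: [0.0, 0.795, 0.606, 0.0]
ft_force: [-0.3, 0.5, -0.1]
width: 0.0853
gripper_force: 0.0
```

Call:
send_rows --steps "-3 0 0 0;-3 0 0 0;0 0 0 0"

```text
time_s: 11.5
tcp_pos: [0.6606, -0.0458, 0.0163]
tcp_rot: [-0.0, 0.796, 0.606, 0.001]
ft_force: [0.8, 3.6, -0.3]
width: 0.0854
gripper_force: 0.0
```

Call:
send_rows --steps "-4 0 0 0;-1 0 -5 0;-1 0 -5 0;-1 0 -5 0;0 0 0 0"

```text
time_s: 12.0
tcp_pos: [0.6603, -0.0472, 0.0324]
tcp_rot: [-0.002, 0.796, 0.605, 0.004]
ft_force: [6.3, 22.4, 1.8]
width: 0.085
gripper_force: 0.0
```

```bash
python3 -c "
from h import *;look('s5')"
```

```text
[[-58.3   9.1  32.4]] [ 6.3 22.4  1.8] 12.0
orange left 208 245 right 299 200 n 81
0 [[200.0, 256.0], [291.0, 276.0]] 0.1 [[200.0, 249.0], [291.0, 269.0]] 0.2 [[200.0, 242.0], [292.0, 262.0]] 0.4 [[201.0, 228.0], [294.0, 247.0]] 0.6 [[204.0, 214.0], [297.0, 231.0]] 0.8 [[209.0, 200.0], [301.0, 217.0]] 1 [[214.0, 188.0], [306.0, 204.0]] 1.2 [[220.0, 178.0], [311.0, 193.0]] 1.4 [[227.0, 170.0], [316.0, 185.0]]
```

Call:
send_rows --steps "-1 0 -8 0;-1 0 -8 0;-2 0 -8 0;-3 0 -8 0;-4 0 -8 0;-5 0 -8 0;-6 0 -8 0;0 0 0 0"

```text
time_s: 12.85
tcp_pos: [0.6554, -0.0704, 0.0909]
tcp_rot: [0.0, 0.796, 0.605, 0.004]
ft_force: [8.1, 14.2, 9.3]
width: 0.0856
gripper_force: 0.0
```

```bash
python3 -c "
from h import *;look('s6')"
```

```text
[[-34.7  10.6  90.9]] [ 8.1 14.2  9.3] 12.85
orange left 213 211 right 299 202 n 66
0 [[200.0, 256.0], [291.0, 276.0]] 0.1 [[200.0, 249.0], [291.0, 269.0]] 0.2 [[200.0, 242.0], [292.0, 262.0]] 0.4 [[201.0, 228.0], [294.0, 247.0]] 0.6 [[204.0, 214.0], [297.0, 231.0]] 0.8 [[209.0, 200.0], [301.0, 217.0]] 1 [[214.0, 188.0], [306.0, 204.0]] 1.2 [[220.0, 178.0], [311.0, 193.0]] 1.4 [[227.0, 170.0], [316.0, 185.0]]
```

View pics/s6.png

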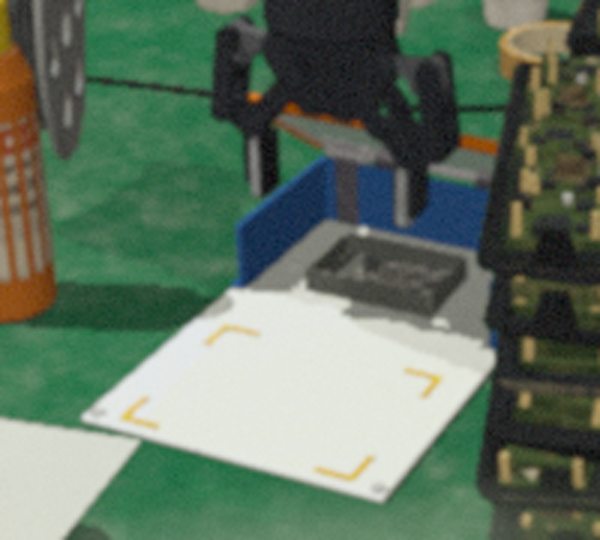

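The cover is at about 0.7 rad: both finger links hold the lip (crop 250-490, 95-150), and the tray is open and in view at (385,275). Now I turn back a quarter turn while rising.

Call:
send_rows --steps "0 0 -8 -0.14;0 0 -8 -0.14;0 0 -6 -0.14;0 0 -5 -0.14;0 0 -3 -0.14;0 0 -3 -0.14"

```text
time_s: 13.5
tcp_pos: [0.6524, -0.0739, 0.1203]
tcp_rot: [-0.0, 0.477, 0.879, 0.0]
ft_force: [-0.4, 2.5, -0.2]
width: 0.0855
gripper_force: 0.0
```

Call:
send_rows --steps "0 0 -2 -0.14;0 0 -2 -0.14;0 0 0 -0.14;0 0 0 -0.14;0 0 0 -0.14;0 0 0 -0.03;0 0 0 0"

```text
time_s: 14.2
tcp_pos: [0.6529, -0.0742, 0.1242]
tcp_rot: [0.0, 0.135, 0.991, 0.0]
ft_force: [1.0, 1.9, -1.1]
width: 0.0858
gripper_force: 0.0
```

```bash
python3 -c "
from h import *;look('s7')
from station import manip;print(delta(manip.sense(),(-36,6,70)))"
```

```text
[[-30.3   9.2 124.2]] [ 1.   1.9 -1.1] 14.2
orange left 224 176 right 313 190 n 374
0 [[200.0, 256.0], [291.0, 276.0]] 0.1 [[200.0, 249.0], [291.0, 269.0]] 0.2 [[200.0, 242.0], [292.0, 262.0]] 0.4 [[201.0, 228.0], [294.0, 247.0]] 0.6 [[204.0, 214.0], [297.0, 231.0]] 0.8 [[209.0, 200.0], [301.0, 217.0]] 1 [[214.0, 188.0], [306.0, 204.0]] 1.2 [[220.0, 178.0], [311.0, 193.0]] 1.4 [[227.0, 170.0], [316.0, 185.0]] (array([ 3.3,  5.8, 54.2]), np.float64(-0.001))
```

View pics/s7.png

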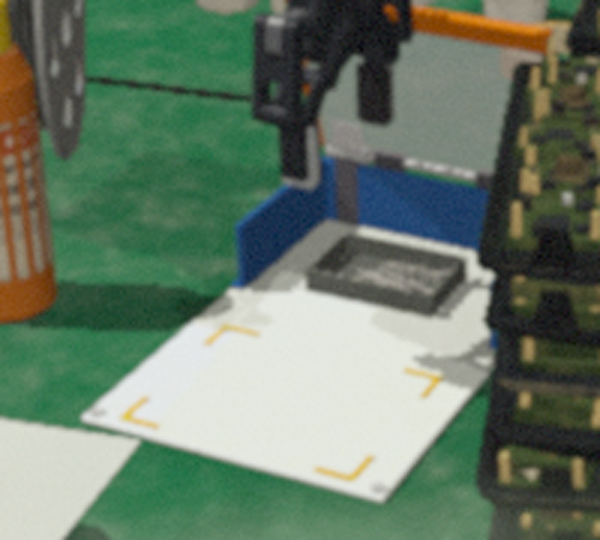

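The cover is at about 1.28 rad with the lip resting on the rear finger's wide link. The tray is fully visible at crop (308-465, 237-312). I measure it once before reaching in.

```bash
python3 - <<'E'
from h import *
S=dict(np.load("scene0.npz"))
for u,v,z in((308,270,.02),(437,298,.02),(345,237,.02),(466,263,.02),(308,284,.004),(435,312,.004)):
    print((w2st(onplane(S,130+u/3,180+v/3,z))*1000).round(0))
E
```

```text
[[-11.  43.  20.]]
[[-10. -44.  20.]]
[[36. 42. 20.]]
[[ 37. -42.  20.]]
[[-2. 48.  4.]]
[[ -1. -39.   4.]]
```

Call:
send_rows --steps "5 0 12 0;0 0 15 0;0 0 15 0;0 0 0 0"

```text
time_s: 14.65
tcp_pos: [0.6456, -0.0724, 0.0783]
tcp_rot: [-0.003, 0.135, 0.991, 0.0]
ft_force: [-1.4, 1.4, -3.6]
width: 0.0855
gripper_force: 0.0
```

Call:
send_rows --steps "0 0 15 0;0 0 15 0;0 0 12 0;0 0 0 0"

```text
time_s: 15.05
tcp_pos: [0.6462, -0.0725, 0.0373]
tcp_rot: [-0.002, 0.135, 0.991, 0.0]
ft_force: [0.3, 2.7, -2.7]
width: 0.0854
gripper_force: 0.0
```

```bash
python3 -c "
from h import *;look('s8')
from station import manip;print(delta(manip.sense(),(-34,4,19)))"
```

```text
[[-30.2   2.4  37.3]] [ 0.3  2.7 -2.7] 15.05
orange left 216 187 right 302 200 n 256
0 [[200.0, 256.0], [291.0, 276.0]] 0.1 [[200.0, 249.0], [291.0, 269.0]] 0.2 [[200.0, 242.0], [292.0, 262.0]] 0.4 [[201.0, 228.0], [294.0, 247.0]] 0.6 [[204.0, 214.0], [297.0, 231.0]] 0.8 [[209.0, 200.0], [301.0, 217.0]] 1 [[214.0, 188.0], [306.0, 204.0]] 1.2 [[220.0, 178.0], [311.0, 193.0]] 1.4 [[227.0, 170.0], [316.0, 185.0]] (array([-1.2,  3.8, 19.3]), np.float64(0.002))
```

Cover at about 1.05 rad, as expected. I go down into the tray and start to pull.

Call:
send_rows --steps "-1 0 10 0;0 0 8 0;0 0 0 0"

```text
time_s: 15.4
tcp_pos: [0.6484, -0.0732, 0.0213]
tcp_rot: [-0.001, 0.134, 0.991, -0.0]
ft_force: [-0.6, 2.7, -3.4]
width: 0.0855
gripper_force: 0.0
```

Call:
send_rows --steps "0 6 0 0;0 6 0 0;0 6 0 0;0 6 0 0;0 6 0 0;0 0 0 0"

```text
time_s: 16.0
tcp_pos: [0.6572, -0.0433, 0.0224]
tcp_rot: [0.0, 0.134, 0.991, 0.0]
ft_force: [1.1, 3.2, -1.6]
width: 0.0856
gripper_force: 0.0
```

```bash
python3 -c "
from h import *;look('s9')"
```

```text
[[-61.3   5.1  22.4]] [ 1.1  3.2 -1.6] 16.0
orange left 207 209 right 301 200 n 188
0 [[200.0, 256.0], [291.0, 276.0]] 0.1 [[200.0, 249.0], [291.0, 269.0]] 0.2 [[200.0, 242.0], [292.0, 262.0]] 0.4 [[201.0, 228.0], [294.0, 247.0]] 0.6 [[204.0, 214.0], [297.0, 231.0]] 0.8 [[209.0, 200.0], [301.0, 217.0]] 1 [[214.0, 188.0], [306.0, 204.0]] 1.2 [[220.0, 178.0], [311.0, 193.0]] 1.4 [[227.0, 170.0], [316.0, 185.0]]
```

View pics/s9.png

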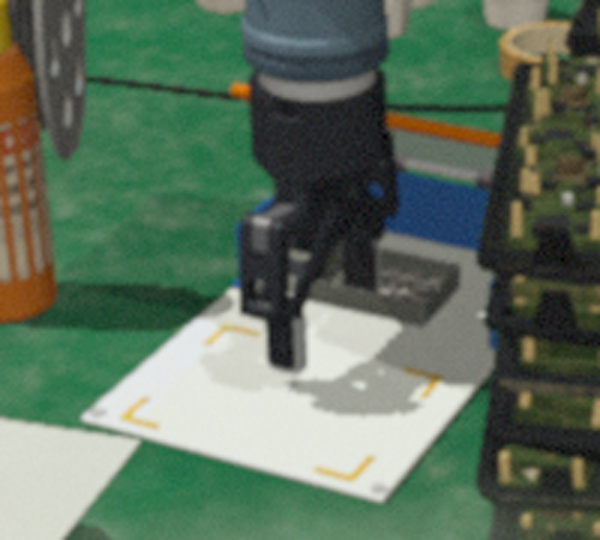

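The rear finger is inside the tray at crop (365,275), and the tray has started to move. The cover is still up, so I keep pulling.

Call:
send_rows --steps "0 8 2 0;0 8 0 0;0 8 0 0;0 8 0 0;0 8 0 0;0 8 0 0;0 8 0 0;0 8 0 0"

```text
time_s: 16.85
tcp_pos: [0.6743, 0.018, 0.0205]
tcp_rot: [0.0, 0.134, 0.991, -0.0]
ft_force: [0.2, -0.1, -1.4]
width: 0.0855
gripper_force: 0.2
```

Call:
send_rows --steps "0 8 0 0;0 8 0 0;0 8 0 0;0 8 0 0;0 8 0 0;0 8 0 0;0 8 0 0;0 4 0 0"

```text
time_s: 17.65
tcp_pos: [0.6902, 0.0761, 0.0203]
tcp_rot: [0.0, 0.134, 0.991, 0.0]
ft_force: [-0.1, -1.8, 0.8]
width: 0.0855
gripper_force: 0.7
```

Call:
send_rows --steps "0 4 0 0;0 0 0 0;0 -8 0 0;0 0 0 0"

```text
time_s: 18.05
tcp_pos: [0.6885, 0.0701, 0.0201]
tcp_rot: [-0.0, 0.135, 0.991, -0.0]
ft_force: [-0.0, 0.6, -0.3]
width: 0.0853
gripper_force: 0.0
```

```bash
python3 -c "
from h import *;look('s10')"
```

```text
[[-179.     4.8   20.1]] [-0.   0.6 -0.3] 18.05
orange left 223 237 right 299 202 n 412
0 [[200.0, 256.0], [291.0, 276.0]] 0.1 [[200.0, 249.0], [291.0, 269.0]] 0.2 [[200.0, 242.0], [292.0, 262.0]] 0.4 [[201.0, 228.0], [294.0, 247.0]] 0.6 [[204.0, 214.0], [297.0, 231.0]] 0.8 [[209.0, 200.0], [301.0, 217.0]] 1 [[214.0, 188.0], [306.0, 204.0]] 1.2 [[220.0, 178.0], [311.0, 193.0]] 1.4 [[227.0, 170.0], [316.0, 185.0]]
```

View pics/s10.png

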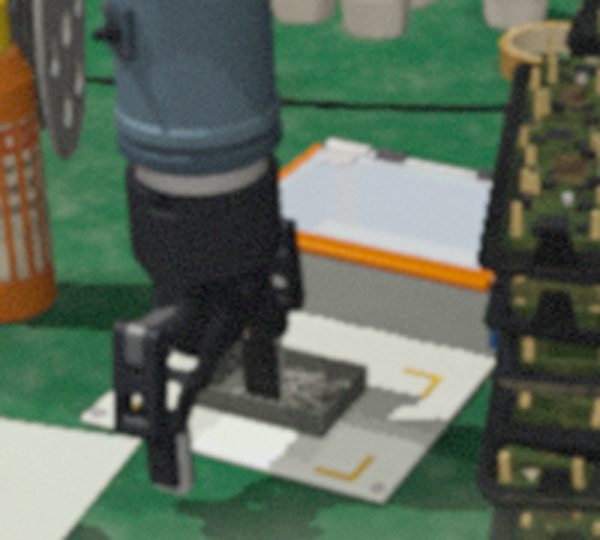

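The cover is closed (lip at crop 300-490, 240-280), and the tray lies inside the marks at (290,385). I withdraw straight up.

Call:
send_rows --steps "0 0 -10 0;0 0 -30 0;0 0 -40 0;0 0 -45 0;0 0 -45 0;0 0 -45 0;0 0 -45 0;0 0 0 0"

```text
time_s: 18.9
tcp_pos: [0.6917, 0.0712, 0.2904]
tcp_rot: [0.008, 0.134, 0.991, 0.001]
ft_force: [0.7, -0.6, 0.5]
width: 0.0852
gripper_force: 0.0
```

```bash
python3 - <<'E'
from h import *
look('s11')
from station import viewer
c=viewer.read_camera("scene");g=c["frame"].max(2);q=w2st(cloud(c).reshape(-1,3))*1000
k=(g.ravel()<110)&(q[:,0]>-178)&(q[:,0]<-60)&(abs(q[:,1])<88)&(q[:,2]>2)&(q[:,2]<30)
w=q[k];print("\ntray",k.sum(),np.percentile(w,[3,50,97],axis=0).round(0).tolist())
h=cv2.cvtColor(c["frame"],cv2.COLOR_BGR2HSV);m=cv2.inRange(h,(5,150,120),(18,255,255));m[:,:152]=0;m[:,320:]=0;m[:225]=0
v,u=np.nonzero(m);i=u.argmin();print("lip left",u[i],v[i],"bottom at right",u.max(),v[u==u.max()])
E
```

```text
[[-180.9    7.6  290.4]] [ 0.7 -0.6  0.5] 18.9
orange left 201 255 right 302 200 n 607
0 [[200.0, 256.0], [291.0, 276.0]] 0.1 [[200.0, 249.0], [291.0, 269.0]] 0.2 [[200.0, 242.0], [292.0, 262.0]] 0.4 [[201.0, 228.0], [294.0, 247.0]] 0.6 [[204.0, 214.0], [297.0, 231.0]] 0.8 [[209.0, 200.0], [301.0, 217.0]] 1 [[214.0, 188.0], [306.0, 204.0]] 1.2 [[220.0, 178.0], [311.0, 193.0]] 1.4 [[227.0, 170.0], [316.0, 185.0]] 
tray 731 [[-151.0, -41.0, 6.0], [-124.0, 8.0, 13.0], [-94.0, 44.0, 20.0]]
lip left 201 255 bottom at right 294 [271 272]
```

The tray spans x -151 to -94 mm and y -41 to 44 mm, lying flat with its centre near -122 mm. The cover is closed and the hand is clear.

```bash
python3 -c "
from station import job_done;print(job_done())"
```

```text
the job is handed in; nothing more can be done
None
```

I slid the tray out, and it rests flat in the yellow-marked area with its centre at about station x -122 mm, y +2 mm. The cover is closed, the hand is clear, and the job was handed in at about 19 s; the white bottle was never visible to the cameras, so I could not check that it stayed put.

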